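# Fit a bayonet pressure sensor to the test manifold

## Task

Take the bayonet pressure sensor, the one with a flat-sided body, out of the white rack and fit it in the slotted socket on the middle of the test manifold: let its two lugs find the slots, push it in against the spring, turn it clockwise about a sixth of a turn and let the spring lift it into its notches, so that it stays locked and upright when you let go. Be gentle, the socket is delicate: never load the manifold with more than 40 N in all, pushing, sideways or twisting. Leave the two other rack parts and the spanner where they are.

Things in the scene. Friction and masses are not known exactly. Their poses are not given: they have to be found in the camera images.
- sensor_mid (a point): Centre of the bayonet sensor's flat-sided steel body; it stands upright in any of the 3 rack holes, this point 66 mm above the table. Body 34 mm long (its x), 26 mm between its two flats (its y: grip here), 44 mm high, a black connector 18 mm wide, 12 mm high on top. Below it a flange 42 mm wide, its top 22 mm and underside 26 mm below this point. 0.14-0.24 kg, z up
- sensor_tip (a point): Centre of the sensor's flat lower tip, 62 mm below sensor_mid, same axes; hidden in the rack. The shank is 22 mm in diameter (tapered to 16 mm over the last 4 mm), 36 mm long. Two lugs stick out along sensor +x and -x, 34 mm overall, each 6 mm wide and 5 mm high, underside 8 mm, top 13 mm above the tip. Half a turn makes no difference
- port (a point): Centre of the mouth of the steel socket (47 mm wide, 34 mm high, bore 24 mm), 84 mm above the table, axes of the manifold. Two opposite slots 10 mm wide in its lip, out to 18 mm from the axis, let the lugs in. The line of slots lies up to 0.4 rad either way from the manifold's x axis: not measured, to be felt for or seen. Lugs beside the slots rest on the lip: mid 54 mm above this point
- spring (a point): The socket floats sideways up to 2.5 mm (1 N per mm). Here the tip meets the spring plunger: on the socket's axis, 15 mm below its mouth (sensor_mid then 47 mm above the mouth). Spring: 4 N, plus 0.6 N per mm. The lugs can turn only once pushed 10 mm deeper (10 N, mid less than 37 mm above the mouth); the plunger bottoms hard 15 mm deeper (13 N, mid 32 mm)
- locked (a point): Where the sensor's tip ends up when locked: on the socket's axis, 20.5 mm below the mouth (sensor_mid 41.5 mm above the mouth). The notches lie 52 to 72 deg clockwise of the slots, seen from above (62 is the middle; a hard stop follows). Let up there, the spring lifts the sensor into them. From the slots it does not turn anticlockwise
- manifold: The fixed steel test manifold: a pipe 36 mm in diameter and 270 mm long along its y axis, with a 54 x 54 x 50 mm block in the middle that carries the socket (port), and two aluminium-capped ports (30 mm diameter, top 82 mm above the table) 95 mm either side of the socket. Origin on the table below the socket's axis; z up
- rack: Fixed white plastic rack block 255 mm (its x) by 70 mm (y) by 40 mm high with three through holes 37 mm in diameter at x = -85, 0 and +85 mm. Origin at the centre of its underside
- plug_mid (a point): Bystander in a rack hole: steel blanking plug with a round head 32 mm in diameter reaching 62 mm above the hole's foot; this point is the top centre of the head, 66 mm above the table
- probe_mid (a point): Bystander in a rack hole: slim round steel probe 20 mm in diameter with a thin black tip; this point is half-way up its slim body, 66 mm above the table, the top 34 mm higher
- spanner: Bystander: a steel spanner 160 mm long lying on the bench, lengthwise along its x; origin about midway, on the bench
Mind the look-alikes: they are no part of the job. What is shaped like the part that bears sensor_mid but blue is not meant.

How it is judged:
On the way, in this order (a step that is already met when the one before it is completed fails the run):
1. the sensor is lifted clear of the rack (height (world z) of sensor_mid above 0.12 m), for 0.1 s.
2. the sensor is pushed into the socket past its shoulder, against the spring (z of sensor_mid in the frame of port below 0.037 m and horizontal distance between sensor_mid and port below 0.007 m), for 0.1 s.
At the end, for the whole second after the job is handed in: The sensor stands in the socket, locked in its notches against the spring: its mid point 39 to 44 mm above the socket's mouth (41.5 when locked, 47 when not) and within 7 mm of its axis, tilted less than 7 deg (z of sensor_mid in the frame of port between 0.039 and 0.044 m and horizontal distance between sensor_mid and port below 0.007 m and angle between sensor_mid's own z axis and vertical below 0.12 rad); the robot touches nothing.
It fails at once if the manifold or its socket is loaded with more than 40 N (contact force between manifold and anything else above 40 N).
It fails at once if the blanking plug is disturbed (moved more than 20 mm) (distance of plug_mid from where it was at the start of the episode above 0.02 m).
It fails at once if the slim probe is disturbed (moved more than 20 mm) (distance of probe_mid from where it was at the start of the episode above 0.02 m).
It fails at once if the spanner is disturbed (moved more than 20 mm) (distance of spanner from where it was at the start of the episode above 0.02 m).
It also fails if it takes over 72 s, if anything falls off the work surface, if the arm or the gripper's body presses on something with over 40 N, if the wrist force passes 120 N, or if a joint passes its speed limit or range.

## Robot

A 6-joint arm with a two-finger parallel gripper is mounted at the origin on the work surface. World frame = base frame: x ahead of the robot, y to its left, z up, the work surface at z = 0. Lengths are in m, angles in rad, forces in N, time in s.
With the tool pointing down it reaches from about 0.375 to 0.975 m from the base axis. Payload 3.8 kg.
Tool frame: the origin (TCP) lies at the very end of the fingers, on their centre line; the grasp point (between the pads) lies 19 mm behind it; z points along the fingers, x is the direction in which the jaws open and shut, and the axes are right-handed (so a half turn about z gives the same grasp; the last joint's range is limited). The gripper opens to 85 mm and grips with 20 to 120 N. Pads are 22 mm wide; open, the fingers measure 114 mm over their backs; the gripper's body (76 mm by 85 mm) begins 54 mm behind the grasp point. The pads swing forward as they close: fully open they stand 13 mm farther back than shut.
Start: joints at [-1.168, 0.264, 1.604, -0, 1.274, -0.037], TCP at [0.287, -0.611, 0.231] pointing down, gripper open.
Joint ranges: [-2.63, 2.63], [-0.94, 2.18], [0.31, 2.57], [-1.31, 4.45], [0, 2.66], [-2.55, 2.55]. Speed limits (rad/s): [2.57, 2.57, 3.14, 3.14, 3.14, 3.14].

## Interface

Orientations are given as a 3x3 rotation matrix whose columns are the frame's x, y, z axes.
In Python, from rig import env gives the robot as it stands.
- The arm moves only by the tool step_arm, never from a script. Its arguments are lists of equal length, an entry for each row: "delta_pos": the shift along the tool's x, y, z in mm, a list of three; "rot": the turn, a rotation vector about the tool's x, y, z in degrees, a list of three; "hand": the closure, from -1 (fully open) to 1 (shut). A call has 1 to 8 rows; each row shifts and turns the commanded pose from where the row before left it, along the tool's axes as they then stand; what a row does not reach is not made up. A row lasts 1/8 s, in which the tool goes at most 62.5 mm and 10.7 degrees, less where a joint would pass 70% of its speed; a pose out of reach is approached as far as the arm can. A call is refused whole if a number of a shift passes 62.5 or a number of a turn 10.7, either way. A call with a gripper value outside its range is refused whole. The fingers move at their own pace and stop on an object; "squeeze" is the grip in N (left out, the last holds). Time passes only in rows, so rows that do not move let the fingers close. It gives the time, the measured TCP pose, the force and the opening at its end, in the units of the state.
- env.state(): the state, without advancing time (a new reading comes with each control period).
- env.grab_frame(name): name is "scene" or "top" or "wrist"; returns a dict with "img" (420x560x3 uint8, blue, green, red), "fx", "fy", "cx", "cy" (pixels), "k1" (the pictures are not rectified: a ray, as slopes to the right and down, at radius r is drawn at 1 + k1 r^2 times it, then the intrinsics apply), "eye" and "orientation" of the camera in the world. Camera axes: x right, y up, looking along -z (the intrinsics and any distortion apply to the point x, -y, -z); pixel columns grow to the right and rows downward; lengths in m; the calibration is good to about 2 mm. A picture is of the moment at which its call begins. There is no depth.
- env.close_job(): hands the job in, once; it reports no verdict.
The state is a dict: "time": time; "joint_positions": joint angles; "joint_velocities": joint speeds; "joint_efforts": joint torques, N m; "tool_pos": TCP position; "eef_rot": TCP orientation; "wrist_force": force on the tool from outside, world axes, zero at the start; "torque": the same for the moment, N m; "gripper_width": finger opening in m.
Only numpy, scipy, OpenCV 4.12 (cv2) and the standard library are available. Lean on these libraries where they do the work, as an engineer would, in place of code of your own. Each camera call takes 0.05 s, during which the arm holds its last target.

## Working session

There is one attempt and no reset: what is moved stays moved. The work goes in short steps, Python scripts to look and compute and a tool call to move; the robot and the scene stay as the last step left them, time stands still between calls to the robot, and variables do not carry over. Pictures are saved under pics/ and viewed, and the job is handed in when it is done.

Besides the shell and the picture viewer there is one more tool, called as name(argument=value, ...) on one line, values as JSON. step_arm: Moves the arm, as the interface text tells. Its arguments: {"type":"object","properties":{"delta_pos":{"type":"array"},"rot":{"type":"array"},"hand":{"type":"array"},"squeeze":{"type":"number"}},"required":["delta_pos","rot","hand"]}

```bash
ls; mkdir -p pics; cat > h.py <<'E'
import numpy as np, cv2, pickle
from rig import env
def grab(name,fn):
    f=env.grab_frame(name); cv2.imwrite('pics/'+fn+'.png',f['img']); pickle.dump(f,open('pics/'+fn+'.pkl','wb')); return f
def load(fn): return pickle.load(open('pics/'+fn+'.pkl','rb'))
def ray(f,u,v):
    d=np.array([(u-f['cx'])/f['fx'],(v-f['cy'])/f['fy']]); s=d.copy()
    for _ in range(30): s=d/(1+f['k1']*(s@s))
    R=np.array(f['orientation']); return np.array(f['eye']),R@np.array([s[0],-s[1],-1.])
def at(f,u,v,z):
    e,d=ray(f,u,v); return e+d*(z-e[2])/d[2]
def proj(f,p):
    R=np.array(f['orientation']); c=R.T@(np.array(p)-np.array(f['eye'])); s=np.array([c[0],-c[1]])/-c[2]
    s=s*(1+f['k1']*(s@s)); return np.array([f['fx']*s[0]+f['cx'],f['fy']*s[1]+f['cy']])
def crop(fn,u0,v0,w,h,k,out):
    im=cv2.imread('pics/'+fn+'.png')[v0:v0+h,u0:u0+w]; cv2.imwrite('pics/'+out+'.png',cv2.resize(im,None,fx=k,fy=k,interpolation=cv2.INTER_CUBIC))
E
python3 - <<'E'
from h import *
for n in ['scene','top','wrist']:
    f=grab(n,n+'0'); print(n,f['eye'],f['fx'],f['k1'])
print(env.state())
E
```

```text
pics
scene [1.09747926 0.00607677 0.89798806] 533.5627026310003 -0.13945332196039908
top [0.43341318 0.01704907 0.78690739] 386.9751925212974 -0.1102579168814879
wrist [ 0.36227544 -0.57558757  0.37338164] 310.9796682929819 0.020415715597751665
{'time': 0.15, 'joint_positions': array([-1.16792925e+00,  2.64619473e-01,  1.60507016e+00, -4.73035830e-06,
        1.27372711e+00, -3.69311837e-02]), 'joint_velocities': array([ 0.00147609, -0.00122265, -0.00440025, -0.00090677, -0.00097392,
       -0.0003014 ]), 'joint_efforts': array([ 6.62185030e-04, -5.15907025e+01, -3.67958951e+01, -5.41720294e-05,
        8.07560398e-03,  1.32496928e-05]), 'tool_pos': array([ 0.2871359 , -0.61024107,  0.23021619]), 'eef_rot': array([[ 4.25757534e-01, -9.04837005e-01, -7.19306241e-04],
       [-9.04835454e-01, -4.25758137e-01,  1.67627440e-03],
       [-1.82300560e-03, -6.28326672e-05, -9.99998336e-01]]), 'wrist_force': array([ 0.23115529, -0.31641356,  0.09247368]), 'torque': array([ 0.00746316, -0.00201431,  0.05298651]), 'gripper_width': 0.0855020814145244}
```

View pics/scene0.png

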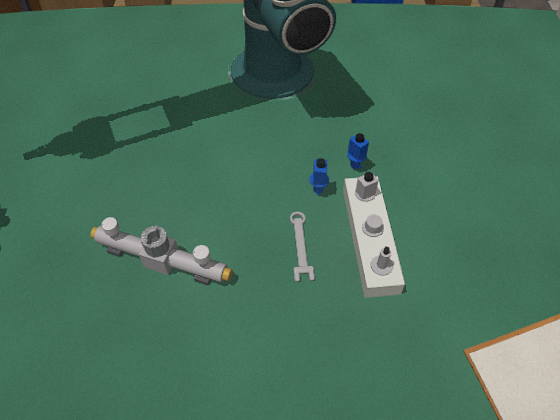

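View pics/top0.png

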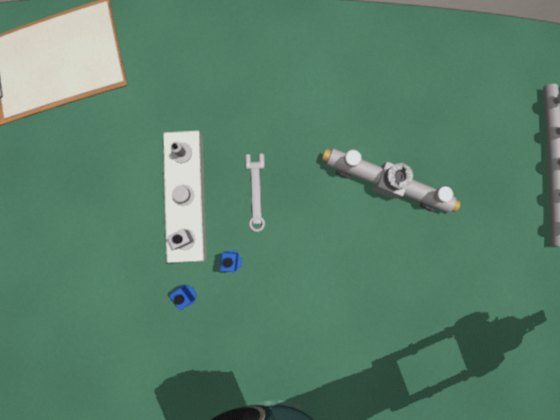

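View pics/wrist0.png

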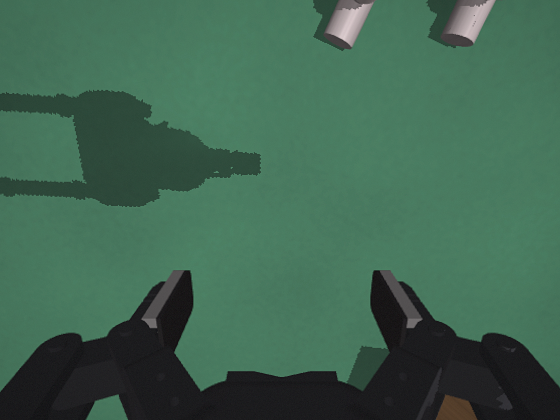

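```bash
python3 - <<'E'
from h import *
crop('top0',150,120,100,150,4,'c1'); crop('top0',310,130,160,100,5,'c2'); crop('scene0',330,160,90,140,4,'c3'); crop('scene0',80,205,160,90,5,'c4')
E
```

```text
(no output)
```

View pics/c1.png

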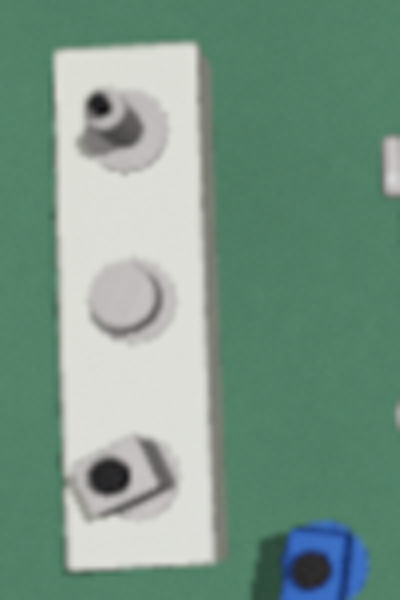

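View pics/c2.png

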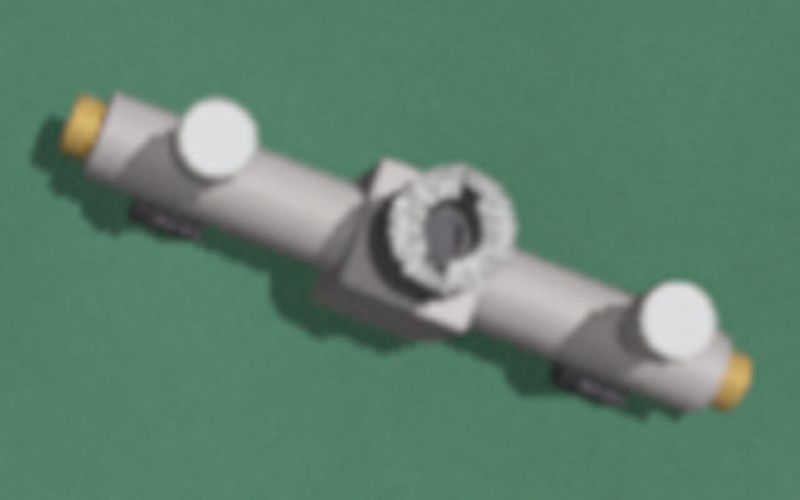

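View pics/c3.png

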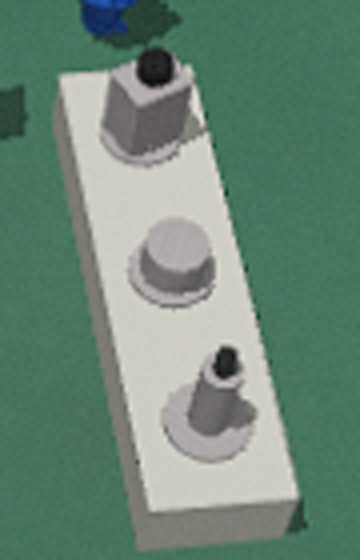

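View pics/c4.png

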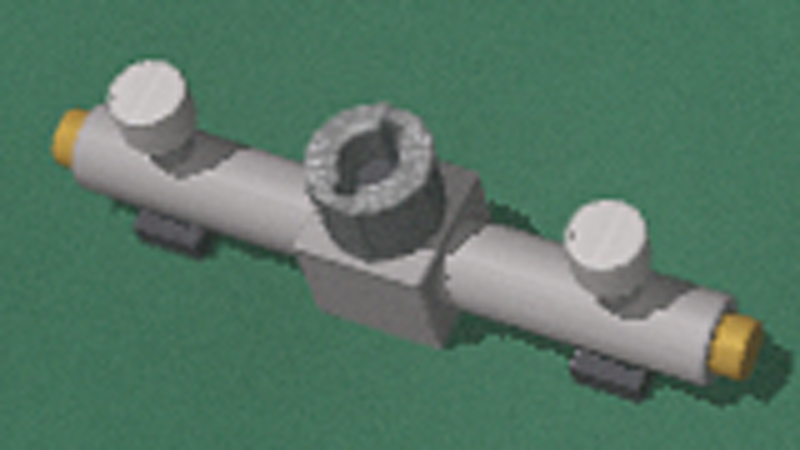

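```bash
python3 - <<'E'
from h import *
t=load('top0'); s=load('scene0')
def C1(x,y):return (150+x/4,120+y/4)
def C2(x,y):return (310+x/5,130+y/5)
def C3(x,y):return (330+x/4,160+y/4)
def C4(x,y):return (80+x/5,205+y/5)
print('sensor',at(t,*C1(108,476),.1),at(s,*C3(156,66),.1))
print('plug',at(t,*C1(124,297),.066),at(s,*C3(180,240),.066))
print('rack corners top',[at(t,*C1(*p),.04)[:2].round(3) for p in [(54,50),(197,43),(216,560),(68,570)]])
print('caps',[at(t,*C2(*p),.082)[:2].round(4) for p in [(218,138),(678,320)]],[at(s,*C4(*p),.082)[:2].round(4) for p in [(148,92),(607,234)]])
print('sock',at(t,*C2(453,229),.084),at(s,*C4(370,158),.084))
a,b=[at(t,*C2(*p),.084) for p in [(466,180),(440,272)]];print(np.degrees(np.arctan2(*(a-b)[1::-1])),np.linalg.norm(a-b))
a,b=[at(s,*C4(*p),.084) for p in [(388,112),(343,190)]];print(np.degrees(np.arctan2(*(a-b)[1::-1])),np.linalg.norm(a-b))
print('flats',[at(t,*C1(*p),.088)[:2].round(4) for p in [(70,482),(133,437),(165,480),(90,518)]])
w=load('wrist0'); st=env.state(); R=st['eef_rot']
print('cam in tool',R.T@(np.array(w['eye'])-st['tool_pos'])); print(R.T@np.array(w['orientation']))
E
```

```text
sensor [0.43733321 0.18698021 0.1       ] [0.44170115 0.18784568 0.1       ]
plug [0.52145663 0.19169447 0.066     ] [0.52105281 0.19537203 0.066     ]
rack corners top [array([0.647, 0.24 ]), array([0.652, 0.169]), array([0.399, 0.148]), array([0.392, 0.219])]
caps [array([ 0.5976, -0.1297]), array([ 0.5347, -0.3081])] [array([ 0.5357, -0.3064]), array([ 0.5987, -0.1276])]
sock [ 0.56591987 -0.21904419  0.084     ] [ 0.5669903  -0.21710305  0.084     ]
-16.210409918217106 0.03686641615194181
160.00026401503374 0.036313814500624535
flats [array([0.4342, 0.2071]), array([0.4553, 0.1793]), array([0.4364, 0.164 ]), array([0.4183, 0.1973])]
cam in tool [ 0.00037451 -0.08275204 -0.14316117]
[[ 9.99999784e-01 -4.94453260e-04  4.32235531e-04]
 [-3.30361461e-04 -9.47543173e-01 -3.19627638e-01]
 [ 5.67602754e-04  3.19627426e-01 -9.47543132e-01]]
```

step_arm(delta_pos=[[-46.8,-34.1,0],[-46.8,-34.1,0],[-46.8,-34.1,0],[-46.8,-34.1,0],[-46.8,-34.1,0],[-46.8,-34.1,0],[-46.8,-34.1,0],[-46.8,-34.1,0]], rot=[[0,0,0],[0,0,0],[0,0,0],[0,0,0],[0,0,0],[0,0,0],[0,0,0],[0,0,0]], hand=[-1,-1,-1,-1,-1,-1,-1,-1])

```text
time: 1.15
tool_pos: [0.3747, -0.154, 0.2312]
eef_rot: [[0.425, -0.905, 0.001], [-0.905, -0.425, 0.0], [0.0, -0.001, -1.0]]
wrist_force: [1.0, -0.9, 0.7]
gripper_width: 0.0853
```

step_arm(delta_pos=[[-46.8,-34.1,6],[-46.8,-34.1,6],[-46.8,-34.1,6],[-46.8,-34.1,6],[-46.8,-34.1,6],[-46.8,-34.1,6],[0,0,0],[0,0,0]], rot=[[0,0,0],[0,0,0],[0,0,0],[0,0,0],[0,0,0],[0,0,0],[0,0,-10],[0,0,-10]], hand=[-1,-1,-1,-1,-1,-1,-1,-1])

```text
time: 2.15
tool_pos: [0.4399, 0.1864, 0.1947]
eef_rot: [[0.715, -0.699, -0.001], [-0.699, -0.715, -0.001], [-0.001, 0.001, -1.0]]
wrist_force: [0.2, -0.3, 0.0]
gripper_width: 0.0853
```

step_arm(delta_pos=[[0,0,0],[0,0,0],[0,0,0],[0,0,0],[0,0,0],[0,0,0],[0,0,0],[0,0,0]], rot=[[0,0,-10],[0,0,-10],[0,0,-10],[0,0,-10],[0,0,-10],[0,0,-10],[0,0,-10],[0,0,-8]], hand=[-1,-1,-1,-1,-1,-1,-1,-1])

```text
time: 3.15
tool_pos: [0.4401, 0.1852, 0.195]
eef_rot: [[0.834, 0.552, -0.001], [0.552, -0.834, -0.0], [-0.001, -0.0, -1.0]]
wrist_force: [0.3, -0.4, 0.1]
gripper_width: 0.0857
```

```bash
python3 - <<'E'
from h import *
f=grab('wrist','w1')
print(env.state())
E
```

```text
{'time': 3.2, 'joint_positions': array([ 3.46212363e-01, -8.80594255e-02,  2.05379510e+00,  6.63861443e-05,
        1.17648058e+00, -2.41858482e-01]), 'joint_velocities': array([-0.00082802,  0.00142249,  0.00063009,  0.00059948,  0.00061876,
        0.23078375]), 'joint_efforts': array([-4.58443435e-03, -3.05432725e+01, -3.55320811e+01,  3.03977075e-03,
        6.49100366e-05, -8.62987479e-02]), 'tool_pos': array([0.44008064, 0.1852489 , 0.19497728]), 'eef_rot': array([[ 8.32026418e-01,  5.54735676e-01, -6.07393422e-04],
       [ 5.54735694e-01, -8.32026614e-01, -1.53954561e-04],
       [-5.90771580e-04, -2.08848550e-04, -9.99999804e-01]]), 'wrist_force': array([ 0.19606387, -0.31250164, -0.30419839]), 'torque': array([ 0.03688053, -0.03431937, -0.032285  ]), 'gripper_width': 0.08522415816131923}
```

View pics/w1.png

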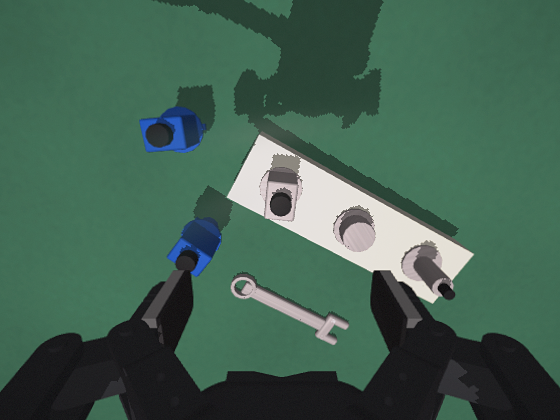

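```bash
python3 - <<'E'
from h import *
crop('w1',240,130,90,110,6,'c5')
E
```

```text
(no output)
```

View pics/c5.png

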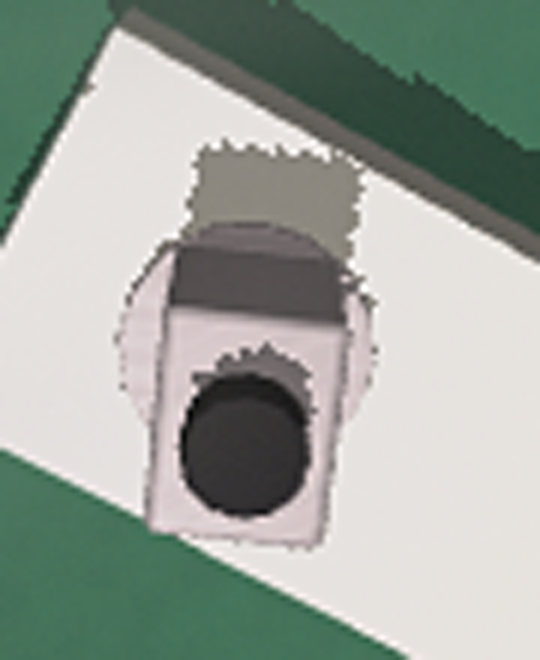

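```bash
python3 - <<'E'
from h import *
f=load('w1')
P=[at(f,240+x/6,130+y/6,.088)[:2] for x,y in [(165,308),(350,325),(325,548),(150,530)]]
for p in P: print(p.round(4))
for a,b in [(0,1),(1,2),(3,2),(0,3)]:
    d=P[b]-P[a]; print(np.linalg.norm(d).round(4),np.degrees(np.arctan2(d[1],d[0])).round(1))
print(np.mean(P,0), at(f,240+245/6,130+455/6,.1))
R=env.state()['eef_rot']; print(np.degrees(np.arctan2(R[1,0],R[0,0])))
for fn,u,v in [('w1',188,250),('top0',227.5,262)]:print(at(load(fn),u,v,.09))
E
```

```text
[0.4187 0.1974]
[0.4413 0.2095]
[0.4569 0.1804]
[0.4345 0.1689]
0.0256 28.1
0.033 -61.7
0.0252 27.2
0.0326 -61.1
[0.43785463 0.18905901] [0.43748491 0.18904725 0.1       ]
33.69251865412704
[0.39369955 0.10721498 0.09      ]
[0.39887304 0.09707252 0.09      ]
```

step_arm(delta_pos=[[0,0,0],[0,-4.3,30],[0,0,35],[0,0,35],[0,0,25],[0,0,12],[0,0,7],[0,0,0]], rot=[[0,0,5],[0,0,0],[0,0,0],[0,0,0],[0,0,0],[0,0,0],[0,0,0],[0,0,0]], hand=[-1,-1,-1,-1,-1,-1,-1,-1], squeeze=60)

```text
time: 4.2
tool_pos: [0.4386, 0.1892, 0.0515]
eef_rot: [[0.882, 0.472, 0.0], [0.472, -0.882, 0.0], [0.0, 0.0, -1.0]]
wrist_force: [0.5, -0.1, -0.8]
gripper_width: 0.0853
```

```bash
python3 - <<'E'
from h import *
f=grab('wrist','w2');s=env.state();print(s['tool_pos'],s['eef_rot'])
E
```

```text
[0.43900414 0.18935139 0.05196466] [[ 8.81487676e-01  4.72205809e-01  1.07304558e-03]
 [ 4.72205672e-01 -8.81488314e-01  3.93655595e-04]
 [ 1.13176360e-03  1.59695654e-04 -9.99999347e-01]]
```

View pics/w2.png

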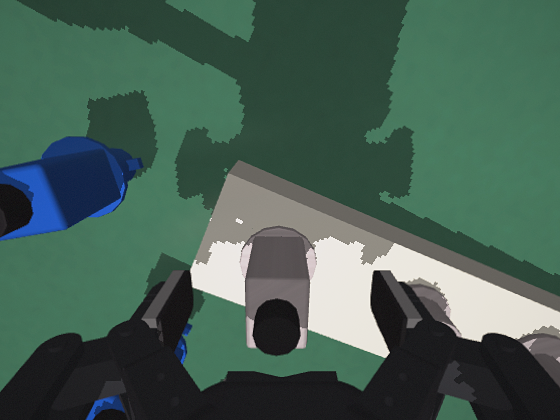

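step_arm(delta_pos=[[-1,0,0],[0,0,0],[0,0,0],[0,0,0],[0,0,0],[0,0,0],[0,0,0],[0,0,0]], rot=[[0,0,0],[0,0,0],[0,0,0],[0,0,0],[0,0,0],[0,0,0],[0,0,0],[0,0,0]], hand=[0,0.6,1,1,1,1,1,1], squeeze=60)

```text
time: 5.25
tool_pos: [0.4378, 0.1888, 0.0517]
eef_rot: [[0.881, 0.473, 0.001], [0.473, -0.881, 0.0], [0.001, 0.0, -1.0]]
wrist_force: [-0.8, -0.3, 5.0]
gripper_width: 0.0252
```

```bash
python3 - <<'E'
from h import *
f=grab('wrist','w3');s=env.state();print(s['tool_pos'],s['eef_rot'],s['wrist_force'],s['gripper_width'])
E
```

```text
[0.43786463 0.18879123 0.05172154] [[ 8.81303247e-01  4.72550703e-01  6.48281190e-04]
 [ 4.72550667e-01 -8.81303478e-01  2.17973292e-04]
 [ 6.74335900e-04  1.14245139e-04 -9.99999766e-01]] [-1.38133666  0.70880101  5.39029894] 0.02500034977580656
```

View pics/w3.png

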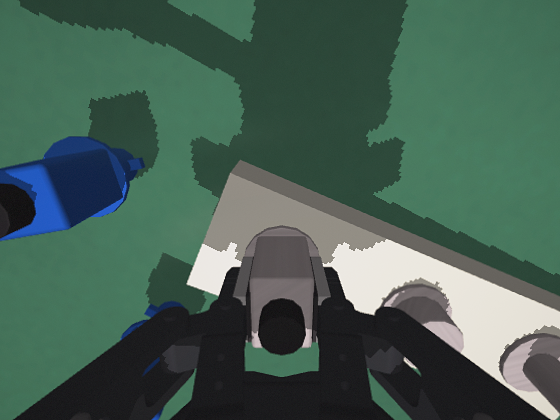

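step_arm(delta_pos=[[0,0,-4],[0,0,-10],[0,0,-20],[0,0,-30],[0,0,-36],[0,0,-30],[0,0,0],[0,0,0]], rot=[[0,0,0],[0,0,0],[0,0,0],[0,0,0],[0,0,0],[0,0,0],[0,0,0],[0,0,0]], hand=[1,1,1,1,1,1,1,1])

```text
time: 6.3
tool_pos: [0.4366, 0.1883, 0.1801]
eef_rot: [[0.881, 0.473, -0.002], [0.473, -0.881, -0.001], [-0.002, -0.0, -1.0]]
wrist_force: [0.2, -0.6, -1.8]
gripper_width: 0.0253
```

```bash
python3 - <<'E'
from h import *
f=grab('wrist','w4');s=env.state();print(s['tool_pos'],s['eef_rot'],s['wrist_force'],s['gripper_width'])
grab('scene','s4')
E
```

```text
[0.43618227 0.18817308 0.17945968] [[ 8.81301388e-01  4.72545719e-01 -2.89945675e-03]
 [ 4.72544642e-01 -8.81306062e-01 -1.08925006e-03]
 [-3.07002927e-03 -4.10165159e-04 -9.99995203e-01]] [-0.10502506 -1.03825083 -1.20021447] 0.02542805646963374
```

View pics/s4.png

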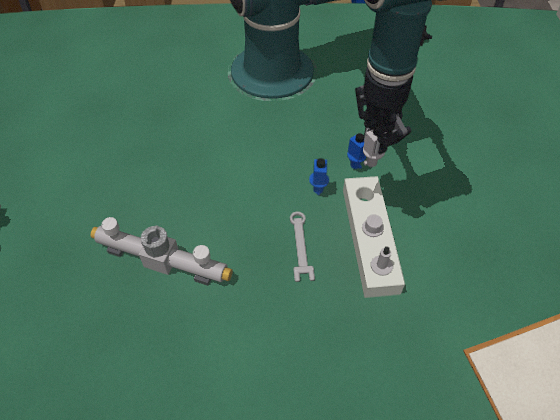

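View pics/w4.png

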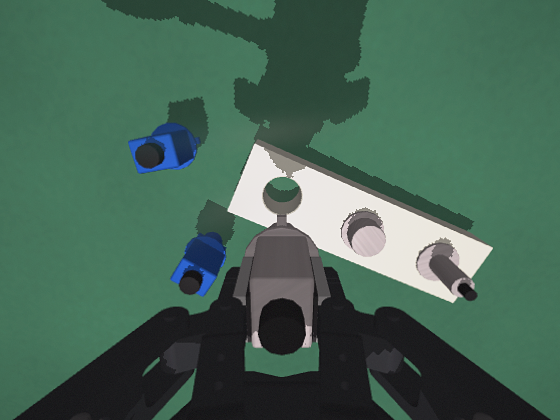

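step_arm(delta_pos=[[-10,24,0],[-18,43,0],[-22,52,0],[-22,52,0],[-22,52,0],[-22,52,0],[-18,43,0],[-12.6,29,0]], rot=[[0,0,0],[0,0,0],[0,0,0],[0,0,0],[0,0,0],[0,0,0],[0,0,0],[0,0,0]], hand=[1,1,1,1,1,1,1,1])

```text
time: 7.4
tool_pos: [0.4712, -0.1883, 0.1794]
eef_rot: [[0.882, 0.471, -0.003], [0.471, -0.882, 0.001], [-0.002, -0.002, -1.0]]
wrist_force: [-0.3, 0.4, -2.2]
gripper_width: 0.0252
```

step_arm(delta_pos=[[0,0,0],[0,0,0],[0,0,0],[0,0,0],[0,0,0],[0,0,0],[0,0,0],[0,0,0]], rot=[[0,0,-5],[0,0,-8],[0,0,-9],[0,0,-9],[0,0,-8],[0,0,-5],[0,0,0],[0,0,0]], hand=[1,1,1,1,1,1,1,1])

```text
time: 8.4
tool_pos: [0.4717, -0.1862, 0.1802]
eef_rot: [[0.307, 0.952, -0.002], [0.952, -0.307, 0.001], [0.0, -0.002, -1.0]]
wrist_force: [-0.5, 0.4, -1.7]
gripper_width: 0.0251
```

```bash
python3 - <<'E'
from h import *
f=grab('wrist','w5');s=env.state();print(s['tool_pos'],s['eef_rot'],s['wrist_force'],s['gripper_width'])
grab('scene','s5');grab('top','t5')
E
```

```text
[ 0.47188208 -0.18624217  0.18051619] [[ 3.06824169e-01  9.51765436e-01 -1.21825452e-03]
 [ 9.51766202e-01 -3.06823698e-01  5.60872302e-04]
 [ 1.60029515e-04 -1.33158265e-03 -9.99999101e-01]] [ 0.22681128  0.44955448 -1.38334447] 0.025279881945738325
```

View pics/w5.png

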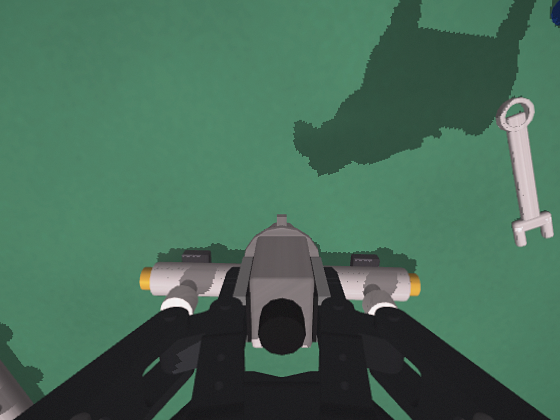

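step_arm(delta_pos=[[0,20,0],[0,35,0],[0,45,0],[0,45,0],[0,35,0],[0,20,0],[0,0,0],[0,0,0]], rot=[[0,0,0],[0,0,0],[0,0,0],[0,0,0],[0,0,0],[0,0,0],[0,0,0],[0,0,0]], hand=[1,1,1,1,1,1,1,1])

```text
time: 9.55
tool_pos: [0.6618, -0.2473, 0.1808]
eef_rot: [[0.306, 0.952, -0.001], [0.952, -0.306, 0.001], [0.0, -0.002, -1.0]]
wrist_force: [0.1, 0.7, -2.2]
gripper_width: 0.0252
```

```bash
python3 - <<'E'
from h import *
f=grab('wrist','w6');s=env.state();print(s['tool_pos'],s['eef_rot'],s['wrist_force'],s['gripper_width'])
crop('w6',230,100,110,150,5,'c6')
E
```

```text
[ 0.66171248 -0.24722927  0.18100724] [[ 3.05862056e-01  9.52075173e-01 -1.12638489e-03]
 [ 9.52075838e-01 -3.05861790e-01  4.05374365e-04]
 [ 4.14287705e-05 -1.19639247e-03 -9.99999283e-01]] [-0.8930253   0.79515705 -1.6747783 ] 0.025323012481992625
```

View pics/w6.png

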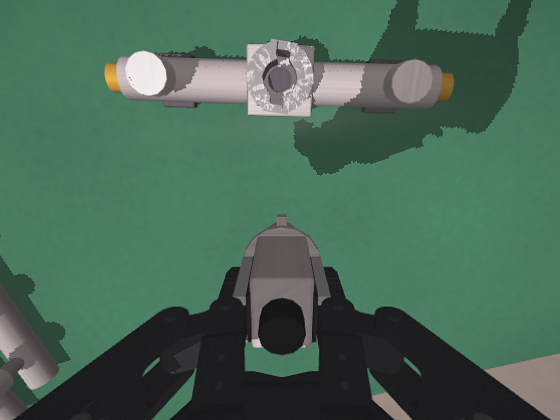

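View pics/c6.png

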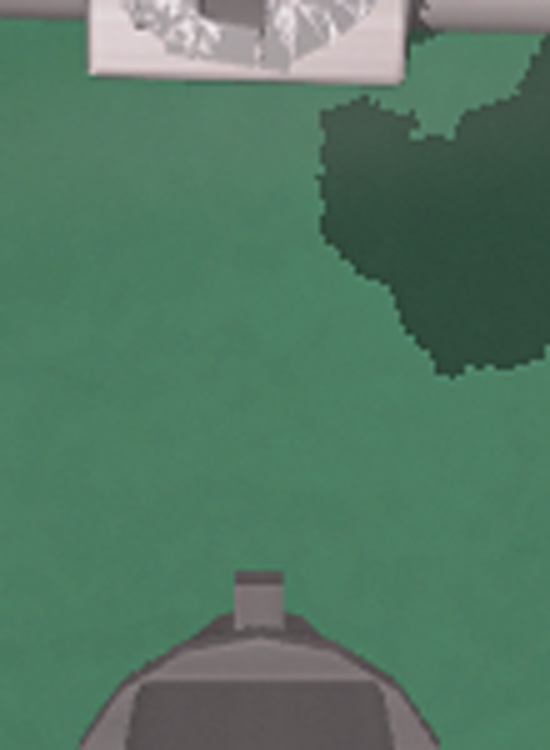

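```bash
python3 - <<'E'
from h import *
crop('w6',235,30,90,95,8,'c7')
E
```

```text
(no output)
```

View pics/c7.png

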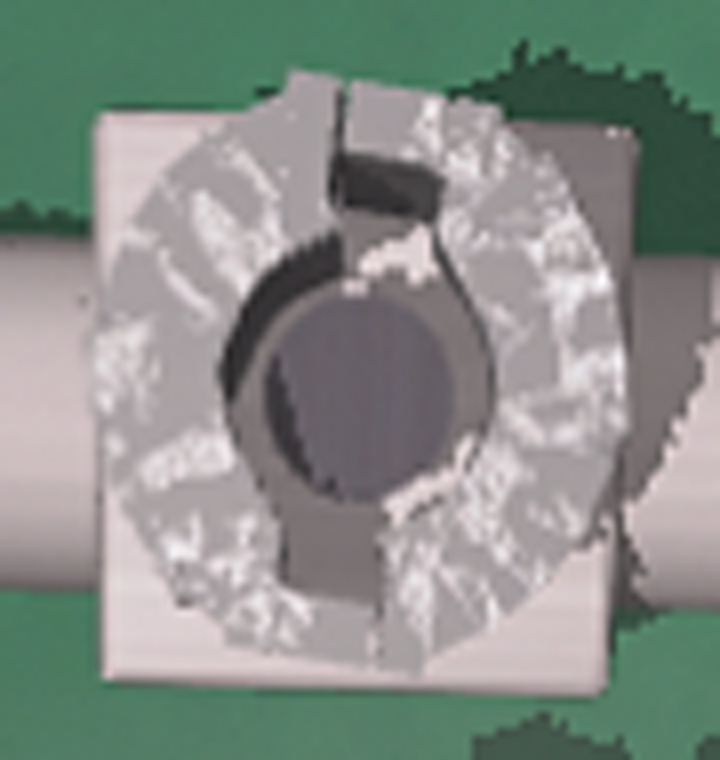

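```bash
python3 - <<'E'
from h import *
f=load('w6')
A=lambda x,y:at(f,235+x/8,30+y/8,.084)[:2]
a=(A(338,152)+A(445,178))/2;b=(A(282,582)+A(380,604))/2
d=b-a;print(a,b,(a+b)/2,np.linalg.norm(d),np.degrees(np.arctan2(d[1],d[0])))
print('width',np.linalg.norm(A(338,152)-A(445,178)),np.linalg.norm(A(282,582)-A(380,604)))
for p,q in [((338,152),(445,178)),((282,582),(380,604))]:
    e=A(*q)-A(*p);print(np.degrees(np.arctan2(e[1],e[0]))-90)
l,r,t,bt=A(95,360),A(628,380),A(350,78),A(375,668)
print('outer',(l+r)/2,np.linalg.norm(l-r),(t+bt)/2,np.linalg.norm(t-bt))
s=env.state();R=s['eef_rot'];print('toolx',np.degrees(np.arctan2(R[1,0],R[0,0])))
# sensor lug tip in hand: pix c6 (259,578) outer top; held lug top z
u,v=230+259/5,100+578/5
z=s['tool_pos'][2]+.0143-.049
p=at(f,u,v,z);print('lug tip in tool',R.T@(p-s['tool_pos']))
u,v=230+258/5,100+683/5; p=at(f,u,v,s['tool_pos'][2]+.0143+.022);
# body top far edge corners from c6
for x,y in [(143,683),(378,683)]:
    p=at(f,230+x/5,100+y/5,s['tool_pos'][2]+.0143-.022); print(R.T@(p-s['tool_pos']))
E
```

```text
[ 0.55108519 -0.20976866] [ 0.58264867 -0.22559714] [ 0.56686693 -0.2176829 ] 0.0353099744993574 -26.63288882682262
width 0.009481761415216578 0.00913052142818543
-30.01915708724725
-29.747047021770612
outer [ 0.56577247 -0.21720739] 0.04732197894294143 [ 0.56687045 -0.2174571 ] 0.04809839170136414
toolx 72.18996524293067
lug tip in tool [ 0.00031682 -0.01769684  0.03472121]
[-0.01194859 -0.01562094  0.0077182 ]
[ 0.01282157 -0.01562545  0.00771923]
```

step_arm(delta_pos=[[0,0,0],[-3,-15,0],[-5,-25,0],[-5,-25,0],[-4,-20,0],[-1.9,-12.8,0],[0,0,0],[0,0,0]], rot=[[0,0,10.2],[0,0,0],[0,0,0],[0,0,0],[0,0,0],[0,0,0],[0,0,0],[0,0,0]], hand=[1,1,1,1,1,1,1,1])

```text
time: 10.6
tool_pos: [0.5679, -0.2185, 0.1817]
eef_rot: [[0.469, 0.883, 0.001], [0.883, -0.469, -0.0], [0.0, 0.001, -1.0]]
wrist_force: [-0.1, 0.6, -1.9]
gripper_width: 0.0252
```

```bash
python3 - <<'E'
from h import *
f=grab('wrist','w7');s=env.state();print(s['tool_pos'],s['eef_rot'],s['wrist_force'],s['gripper_width'])
grab('scene','s7');grab('top','t7')
R=s['eef_rot'];print('toolx',np.degrees(np.arctan2(R[1,0],R[0,0])), R.T@(np.array([.5665,-.218,s['tool_pos'][2]])-s['tool_pos'])*1000)
crop('s7',80,150,160,130,5,'c8')
E
```

```text
[ 0.56808191 -0.21858539  0.18157343] [[ 4.69003541e-01  8.83195772e-01  9.52126101e-04]
 [ 8.83196279e-01 -4.69003400e-01 -3.80278924e-04]
 [ 1.10689640e-04  1.01926639e-03 -9.99999474e-01]] [-0.12647861  0.1494386  -2.38757945] 0.02532131843271968
toolx 62.030366172179285 [-0.22490564 -1.67168741 -0.00172879]
```

View pics/w7.png

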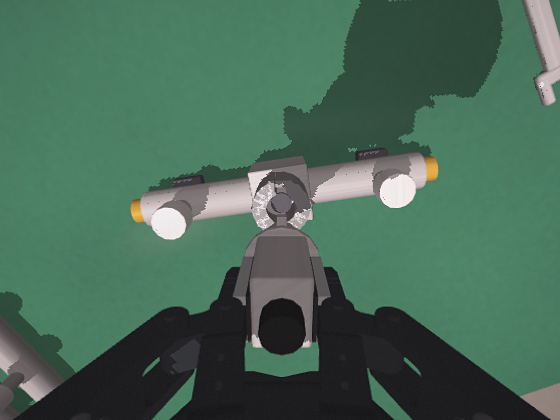

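View pics/c8.png

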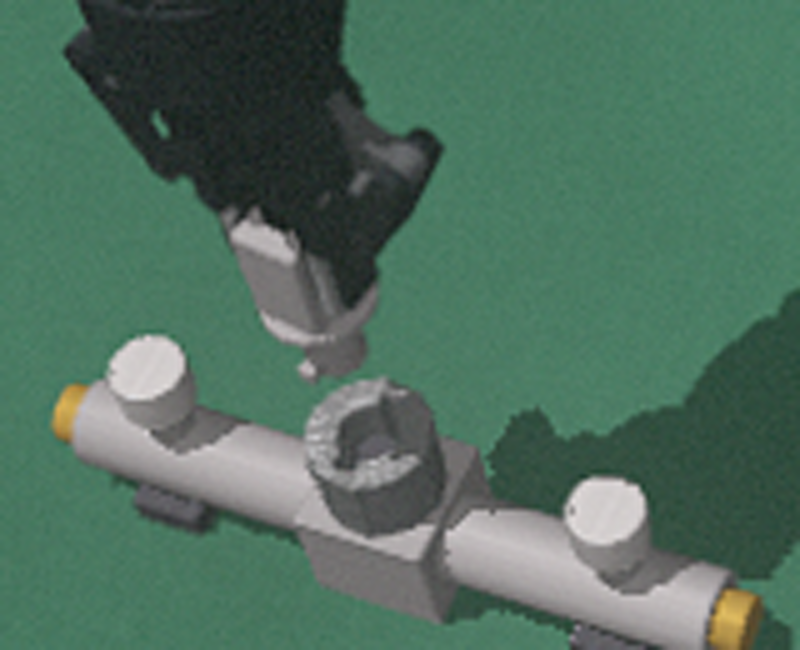

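View pics/t7.png

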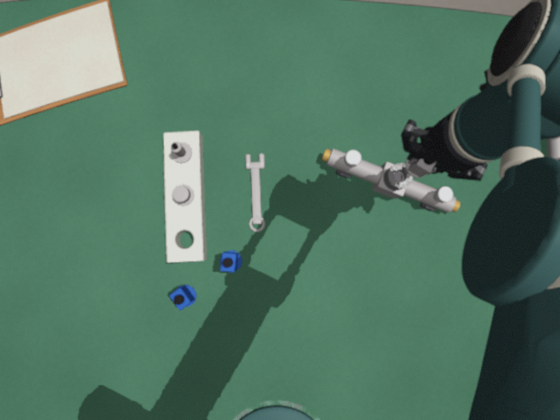

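```bash
python3 - <<'E'
from h import *
out=[]
for fn,u0,v0,w,h in [('scene0',130,215,50,50),('w6',235,30,95,95)]:
  f=load(fn)
  im0=cv2.resize(f['img'][v0:v0+h,u0:u0+w],(400,400),interpolation=cv2.INTER_CUBIC)
  out.append(im0.copy())
  for ang in (-20,-28):
    im=im0.copy(); c=np.array([.5668,-.2176]) ; a=np.radians(ang); x=np.array([np.cos(a),np.sin(a)]);y=np.array([-x[1],x[0]])
    for sg in (1,-1):
        pts=[c+sg*r*x+q*y for r,q in [(.0115,.005),(.018,.005),(.018,-.005),(.0115,-.005)]]
        px=np.array([(proj(f,[*p,.084])-[u0,v0])*400/np.array([w,h]) for p in pts]).astype(int)
        cv2.polylines(im,[px],False,(0,0,255) ,1)
    cv2.putText(im,str(ang),(5,20),0,.6,(0,0,255));out.append(im)
cv2.imwrite('pics/ov.png',np.vstack([np.hstack(out[:3]),np.hstack(out[3:])])[:, :])
a=cv2.imread('pics/ov.png');cv2.imwrite('pics/ov.png',cv2.resize(a,(800,533)))
E
```

```text
(no output)
```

View pics/ov.png

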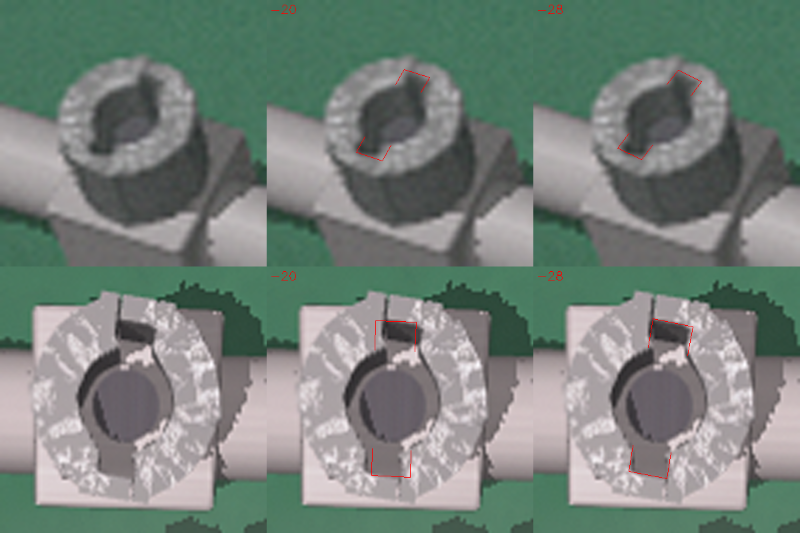

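step_arm(delta_pos=[[0,-1.5,0],[0,0,15],[0,0,20],[0,0,12],[0,0,5],[0,0,0],[0,0,0]], rot=[[0,0,0],[0,0,0],[0,0,0],[0,0,0],[0,0,0],[0,0,0],[0,0,0]], hand=[1,1,1,1,1,1,1])

```text
time: 11.62
tool_pos: [0.5666, -0.2178, 0.1299]
eef_rot: [[0.47, 0.883, 0.001], [0.883, -0.47, -0.0], [0.0, 0.001, -1.0]]
wrist_force: [-0.2, -0.1, -1.5]
gripper_width: 0.0251
```

```bash
python3 - <<'E'
from h import *
f=grab('scene','s8');s=env.state();print(s['tool_pos'],s['wrist_force'],s['torque'],s['gripper_width'])
R=s['eef_rot'];print('toolx',np.degrees(np.arctan2(R[1,0],R[0,0])))
crop('s8',110,180,100,90,6,'c9')
E
```

```text
[ 0.56666481 -0.21784848  0.13004524] [ 0.30160535 -0.03252109 -1.88020289] [ 0.00395588  0.00699783 -0.03374204] 0.025450175516108436
toolx 62.002584320116036
```

View pics/c9.png

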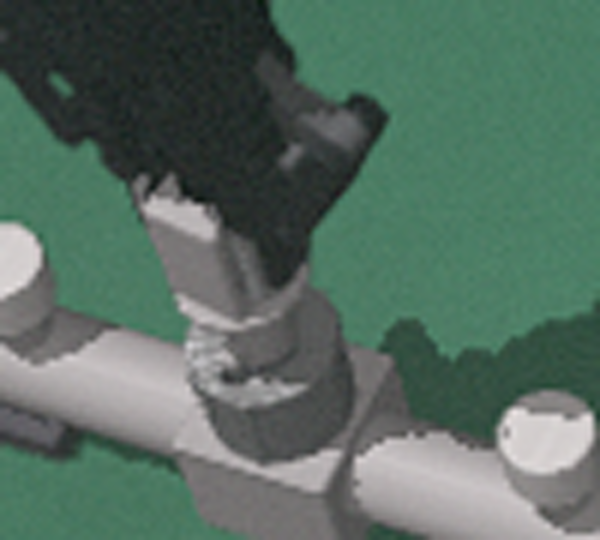

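step_arm(delta_pos=[[0,0,2],[0,0,2],[0,0,1.5],[0,0,1],[0,0,1],[0,0,0]], rot=[[0,0,0],[0,0,0],[0,0,0],[0,0,0],[0,0,0],[0,0,0]], hand=[1,1,1,1,1,1])

```text
time: 12.42
tool_pos: [0.5661, -0.2176, 0.1217]
eef_rot: [[0.469, 0.883, -0.0], [0.883, -0.469, 0.0], [-0.0, -0.0, -1.0]]
wrist_force: [-0.5, -1.6, -1.1]
gripper_width: 0.0253
```

step_arm(delta_pos=[[0,0,2],[0,0,2],[0,0,1.5],[0,0,1],[0,0,0]], rot=[[0,0,0],[0,0,0],[0,0,0],[0,0,0],[0,0,0]], hand=[1,1,1,1,1])

```text
time: 13.05
tool_pos: [0.5665, -0.2178, 0.1158]
eef_rot: [[0.47, 0.883, 0.001], [0.883, -0.47, -0.0], [0.0, 0.001, -1.0]]
wrist_force: [0.6, 0.5, 1.0]
gripper_width: 0.0252
```

step_arm(delta_pos=[[0,0,1.5],[0,0,1.5],[0,0,1.5],[0,0,1.5],[0,0,1],[0,0,0]], rot=[[0,0,0],[0,0,0],[0,0,0],[0,0,0],[0,0,0],[0,0,0]], hand=[1,1,1,1,1,1])

```text
time: 13.8
tool_pos: [0.5666, -0.2179, 0.1089]
eef_rot: [[0.47, 0.883, 0.001], [0.883, -0.47, -0.0], [0.0, 0.001, -1.0]]
wrist_force: [-0.8, 0.1, 5.7]
gripper_width: 0.0254
```

step_arm(delta_pos=[[0,0,1.5],[0,0,1],[0,0,1],[0,0,0.7],[0,0,0],[0,0,0]], rot=[[0,0,0],[0,0,0],[0,0,0],[0,0,0],[0,0,0],[0,0,0]], hand=[1,1,1,1,1,1])

```text
time: 14.55
tool_pos: [0.567, -0.218, 0.1054]
eef_rot: [[0.47, 0.883, 0.002], [0.883, -0.47, -0.001], [0.0, 0.002, -1.0]]
wrist_force: [-0.1, -0.3, 8.3]
gripper_width: 0.0251
```

```bash
python3 - <<'E'
from h import *
f=grab('scene','s9');s=env.state();print(s['tool_pos'],s['wrist_force'],s['torque'],s['gripper_width'])
crop('s9',110,180,100,90,6,'c10')
E
```

```text
[ 0.5670263  -0.21802457  0.10540073] [-1.03090349  0.96164668  9.00781114] [ 0.08402155  0.19597179 -0.00180504] 0.025622071532955277
```

View pics/c10.png

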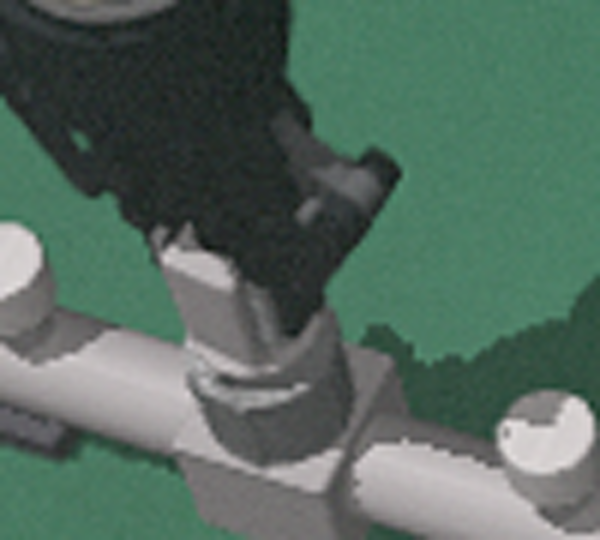

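step_arm(delta_pos=[[0,0,1],[0,0,0.5],[0,0,0],[0,0,0],[0,0,0],[0,0,0]], rot=[[0,0,0],[0,0,0],[0,0,2],[0,0,3],[0,0,4],[0,0,4]], hand=[1,1,1,1,1,1])

```text
time: 15.35
tool_pos: [0.5672, -0.2181, 0.1042]
eef_rot: [[0.658, 0.753, 0.002], [0.753, -0.658, -0.001], [0.001, 0.002, -1.0]]
wrist_force: [-1.4, 0.2, 9.3]
gripper_width: 0.0253
```

```bash
python3 - <<'E'
from h import *
s=env.state();print(s['tool_pos'],s['wrist_force'],s['torque'],s['gripper_width'])
R=s['eef_rot'];print('toolx',np.degrees(np.arctan2(R[1,0],R[0,0])))
E
```

```text
[ 0.56721587 -0.21810936  0.10415104] [-1.39969555  0.21801255  9.29323575] [0.04429653 0.22479443 0.02527327] 0.025320457171740397
toolx 48.873854517963366
```

step_arm(delta_pos=[[0,0,0],[0,0,0],[0,0,0],[0,0,0],[0,0,0],[0,0,0],[0,0,0]], rot=[[0,0,5],[0,0,5],[0,0,5],[0,0,5],[0,0,5],[0,0,5],[0,0,5]], hand=[1,1,1,1,1,1,1])

```text
time: 16.23
tool_pos: [0.5674, -0.2183, 0.1042]
eef_rot: [[0.971, 0.239, 0.003], [0.239, -0.971, -0.001], [0.002, 0.002, -1.0]]
wrist_force: [-0.8, 0.4, 9.3]
gripper_width: 0.0252
```

```bash
python3 - <<'E'
from h import *
s=env.state();print(s['tool_pos'],s['wrist_force'],s['torque'],s['gripper_width'])
R=s['eef_rot'];print('toolx',np.degrees(np.arctan2(R[1,0],R[0,0])))
E
```

```text
[ 0.5674127  -0.21830374  0.10424181] [-0.76340643  0.44848945  9.27463483] [0.03494509 0.20150114 0.08548199] 0.02520014218837632
toolx 13.842175442167331
```

step_arm(delta_pos=[[0,0,0],[0,0,0],[0,0,0],[0,0,0],[0,0,0]], rot=[[0,0,4],[0,0,4],[0,0,3],[0,0,2.5],[0,0,0]], hand=[1,1,1,1,1])

```text
time: 16.85
tool_pos: [0.5674, -0.2183, 0.1042]
eef_rot: [[1.0, 0.008, 0.003], [0.008, -1.0, -0.001], [0.003, 0.001, -1.0]]
wrist_force: [-0.3, -0.6, 8.9]
gripper_width: 0.0252
```

```bash
python3 - <<'E'
from h import *
s=env.state();print(s['tool_pos'],s['wrist_force'],s['torque'],s['gripper_width'])
R=s['eef_rot'];print('toolx',np.degrees(np.arctan2(R[1,0],R[0,0])))
E
```

```text
[ 0.56741086 -0.2183292   0.10423976] [-0.33025648 -0.5855401   8.94454864] [-0.01582319  0.15693571  0.00481075] 0.025231772301136116
toolx 0.48587749611968134
```

step_arm(delta_pos=[[0,0,-1.5],[0,0,-1.5],[0,0,-1.5],[0,0,-1],[0,0,0],[0,0,0]], rot=[[0,0,0],[0,0,0],[0,0,0],[0,0,0],[0,0,0],[0,0,0]], hand=[1,1,1,1,1,1])

```text
time: 17.6
tool_pos: [0.567, -0.2182, 0.1091]
eef_rot: [[1.0, 0.009, 0.002], [0.009, -1.0, -0.001], [0.002, 0.001, -1.0]]
wrist_force: [-0.3, -0.9, 6.1]
gripper_width: 0.0253
```

step_arm(delta_pos=[[0,0,-1],[0,0,-0.5],[0,0,0]], rot=[[0,0,0],[0,0,0],[0,0,0]], hand=[1,1,1])

```text
time: 17.98
tool_pos: [0.5668, -0.218, 0.1103]
eef_rot: [[1.0, 0.009, 0.002], [0.009, -1.0, -0.001], [0.002, 0.001, -1.0]]
wrist_force: [-0.6, -1.5, 5.4]
gripper_width: 0.0253
```

Raise a bit more to test that the notch holds it (force should drop and go negative).

step_arm(delta_pos=[[0,0,-0.5],[0,0,-0.5],[0,0,0]], rot=[[0,0,0],[0,0,0],[0,0,0]], hand=[1,1,1])

```text
time: 18.35
tool_pos: [0.5665, -0.2178, 0.1108]
eef_rot: [[1.0, 0.009, 0.001], [0.009, -1.0, -0.0], [0.001, 0.0, -1.0]]
wrist_force: [0.5, 0.3, 5.5]
gripper_width: 0.0256
```

step_arm(delta_pos=[[0,0,-0.5],[0,0,-0.5],[0,0,0]], rot=[[0,0,0],[0,0,0],[0,0,0]], hand=[1,1,1])

```text
time: 18.73
tool_pos: [0.566, -0.2176, 0.1112]
eef_rot: [[1.0, 0.009, -0.0], [0.009, -1.0, 0.0], [-0.0, -0.0, -1.0]]
wrist_force: [0.0, -1.5, 3.2]
gripper_width: 0.0254
```

step_arm(delta_pos=[[0,0,-0.5],[0,0,-0.5],[0,0,0]], rot=[[0,0,0],[0,0,0],[0,0,0]], hand=[1,1,1])

```text
time: 19.1
tool_pos: [0.5654, -0.2173, 0.1114]
eef_rot: [[1.0, 0.009, -0.002], [0.009, -1.0, 0.001], [-0.002, -0.001, -1.0]]
wrist_force: [2.3, -1.2, -4.8]
gripper_width: 0.0253
```

```bash
python3 - <<'E'
from h import *
s=env.state();print(s['tool_pos'],s['wrist_force'],s['torque'],s['gripper_width'])
f=grab('scene','s10');crop('s10',110,180,100,90,6,'c11')
E
```

```text
[ 0.56535917 -0.2172885   0.11138707] [ 2.26204915 -1.16534043 -4.75331676] [-0.27748252 -0.3590341   0.05328222] 0.025290544950602317
```

View pics/c11.png

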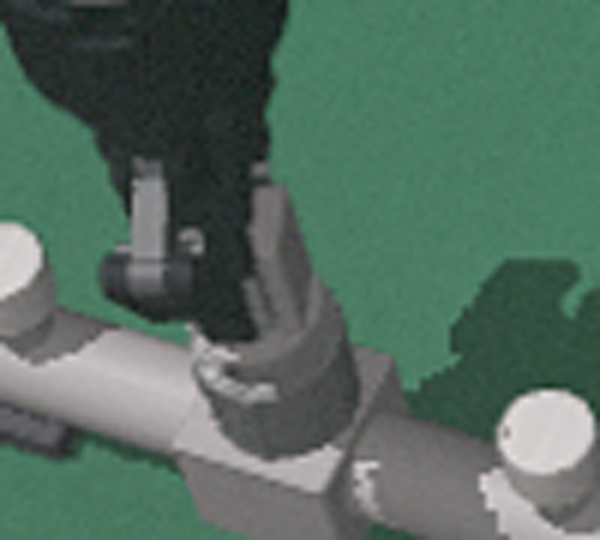

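step_arm(delta_pos=[[0,0,0.7],[0,0,0.4],[0,0,0],[0,0,0]], rot=[[0,0,0],[0,0,0],[0,0,0],[0,0,0]], hand=[1,1,1,1], squeeze=20)

```text
time: 19.65
tool_pos: [0.566, -0.2176, 0.1114]
eef_rot: [[1.0, 0.009, -0.0], [0.009, -1.0, 0.0], [-0.0, -0.0, -1.0]]
wrist_force: [1.0, -1.3, -4.5]
gripper_width: 0.0252
```

step_arm(delta_pos=[[0,0,0],[0,0,0],[0,0,0],[0,0,0],[0,0,0],[0,0,0]], rot=[[0,0,0],[0,0,0],[0,0,0],[0,0,0],[0,0,0],[0,0,0]], hand=[0.35,0.2,0,-0.2,-0.3,-0.3])

```text
time: 20.4
tool_pos: [0.5661, -0.2176, 0.1115]
eef_rot: [[1.0, 0.009, 0.0], [0.009, -1.0, 0.0], [0.0, -0.0, -1.0]]
wrist_force: [0.5, -1.0, -0.4]
gripper_width: 0.0555
```

```bash
python3 - <<'E'
from h import *
s=env.state();print(s['tool_pos'],s['wrist_force'],s['torque'],s['gripper_width'])
f=grab('wrist','w11')
E
```

```text
[ 0.56613717 -0.21762238  0.11149194] [ 0.54322269 -1.00694228 -0.38882017] [0.00535582 0.01567121 0.05430267] 0.05553967760925725
```

View pics/w11.png

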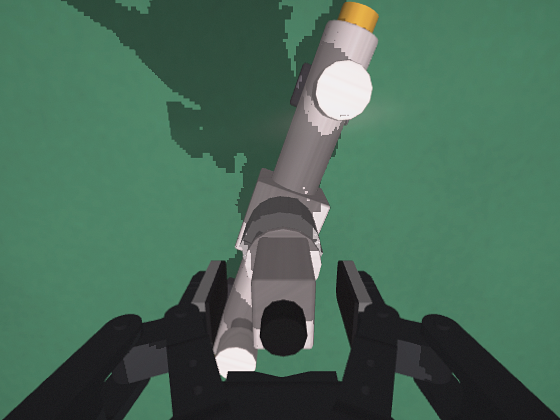

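Released; the sensor stands upright between the pads. Open fully and retract straight up.

step_arm(delta_pos=[[0,0,-3],[0,0,-10],[0,0,-20],[0,0,-25],[0,0,-25],[0,0,-20],[0,0,0],[0,0,0]], rot=[[0,0,0],[0,0,0],[0,0,0],[0,0,0],[0,0,0],[0,0,0],[0,0,0],[0,0,0]], hand=[-0.6,-0.6,-0.6,-0.6,-0.6,-0.6,-0.6,-0.6])

```text
time: 21.45
tool_pos: [0.5657, -0.2175, 0.214]
eef_rot: [[1.0, 0.009, -0.001], [0.009, -1.0, 0.0], [-0.001, -0.0, -1.0]]
wrist_force: [-0.0, 0.9, -0.1]
gripper_width: 0.0686
```

```bash
python3 - <<'E'
from h import *
s=env.state();print(s['tool_pos'],s['wrist_force'],s['gripper_width'],s['time'])
f=grab('wrist','w12'); g=grab('scene','s12');crop('s12',110,170,100,90,6,'c12');crop('w12',200,100,160,200,3,'c13');
# predicted connector top center & body corners
for n,F,(u0,v0),k,o in [('a',g,(110,170),6,'c12'),('b',f,(200,100),3,'c13')]:
    im=cv2.imread(f'pics/{o}.png')
    a=np.radians(-89.5)
    for m,col in [(.1255,(0,0,255)),(.131,(255,0,0))]:
        c=np.array([.5666,-.2178]); x=np.array([np.cos(a),np.sin(a)]);y=np.array([-x[1],x[0]])
        px=[(proj(F,[*(c+i*x*.017+j*y*.013),m+.022])-[u0,v0])*k for i,j in [(1,1),(1,-1),(-1,-1),(-1,1)]]
        cv2.polylines(im,[np.array(px).astype(int)],True,col,1)
    cv2.imwrite(f'pics/{o}.png',im)
E
```

```text
[ 0.56572193 -0.21747753  0.21397009] [-0.00445476  0.86851801 -0.10379656] 0.06858569183111647 21.45
```

View pics/c12.png

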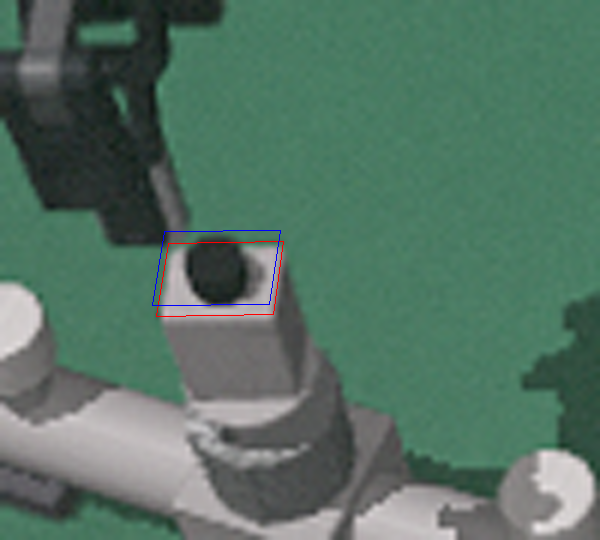

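View pics/c13.png

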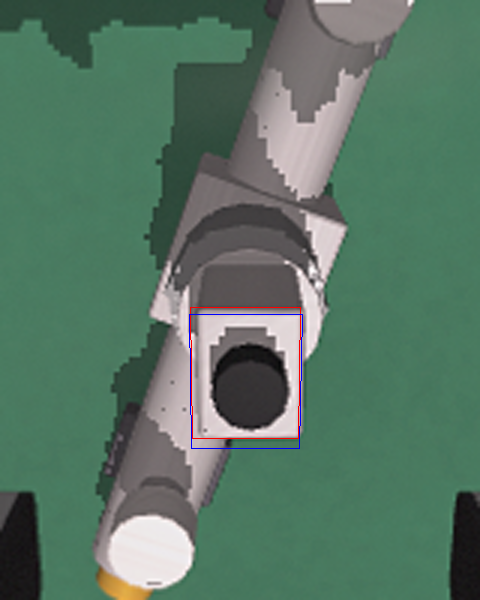

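The sensor matches the locked-height outline (red) in both views, stands upright and keeps its turn, and the gripper is clear. Handing in.

```bash
python3 - <<'E'
from h import *
print(env.close_job())
E
```

```text
the job is handed in; nothing more can be done
None
```

The bayonet sensor is in the middle socket of the manifold and, by my last checks, locked and upright. I handed the job in at about 21.5 s; no verdict was reported.

- **What I did:** I took the steel, flat-sided sensor from the rack and saw the slot line at about -28° in the wrist camera. I lowered the lugs into the slots, pushed about 12–13 mm down against the spring, turned 61.5° clockwise and let the spring lift it.
- **Forces:** in the readings I took while the sensor was in the socket, the wrist force never passed about 10 N. The limit is 40 N.
- **Lock check:** while still gripped, I pulled up gently. The sensor stayed at the locked height and the wrist force went to about -5 N, so the notches were holding it.
- **After release:** in the scene and wrist pictures its top matches the outline predicted for the locked height (41.5 mm above the mouth), not the unlocked one (47 mm). It looks upright, and the gripper was about 100 mm above where it let go, touching nothing.
- **Disagreement:** my first rough readings of the slot line, from the top and scene cameras, gave -16° to -20°. An outline drawn over the closer wrist picture fitted -28°, and the lugs went in there without touching the lip.
- **Other parts:** I did not move near the plug, probe or spanner after the lift. They looked unmoved in the pictures I viewed then, but I did not check them again at the end.

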